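# Slide the hand-rest board into its notches on the pastel tray

## Task

On the pastel tray, push the wide flat hand-rest board along its two rails with your fingertips, towards the middle of the tray, until you feel it drop into its notches and it lies flat on the rails. Then press lightly down on top of it with a fingertip to make sure that it is home, and take the hand away. Do not lift or grip the board, do not slam or force it, and leave the narrow slat on the same rails and everything else where it is.

Things in the scene. Friction and masses are not known exactly. Their poses are not given: they have to be found in the camera images.
- tray: Fixed open wooden pastel tray, 184 mm (own x) by 590 mm (own y, the sliding direction), origin at the centre of its underside on the table, z up. Side walls 12 mm thick, tops 62 mm above the table, inner faces at x = +-80 mm; end walls 38 mm high. Between the rails (108 mm) lie a 10 mm floor and rows of pastels, nothing higher than 25 mm above the table.
- tray_home (a point): Middle of the tray at rail-top height (46 mm above the table), axes as the tray's: the board's origin lies here, within 3 mm along y and 2 mm along x, when home. Rails 26 mm wide (x = +-54 to +-80 mm), tops at 46 mm, run the whole length. Four notches 20 mm long, 7 mm deep: in each rail's outer half at y = +36 mm, in its inner half at y = -36 mm, so the board drops only here.
- board: The wide hand-rest board: loose wooden panel, 157 mm (x, across the rails) by 100 mm (y, along them) by 12 mm, 0.18 to 0.35 kg. Origin: centre of the panel's underside; axes as the tray's. Under it four lugs 6 mm high, 14 mm long: at y = +36 and -36 mm. It starts up on its lugs (origin 52 mm above the table), 125 to 165 mm from the tray's middle on either its +y or its -y side.
- board_top (a point): Centre of the board's flat top, 12 mm above its origin: 64 mm above the table while it rides on the rails, 58 mm once all lugs have dropped in; they then stop it dead, so push slowly. The two 157 mm edges (50 mm to +y and -y) are free: a fingertip can go down between the rails behind the outer edge and push on its middle; sliding takes about 1 to 4 N.
- slat: The narrow slat, not to be moved: loose plain strip of the same wood, 157 mm (x) by 45 mm (y) by 12 mm, without lugs, lying flat on the same rails on the other side of the tray's middle, 125 to 165 mm from it. Origin: centre of its underside (46 mm above the table).
- stick_a: Loose pastel stick on the tray's floor between the rails, 15 x 55 x 14 mm, its top 24 mm above the table. Origin: centre of its underside. A bystander.
- stick_b: Another such pastel stick on the tray's floor. A bystander.
- jar: Squat closed jar, 72 mm across, 75 mm tall, standing on the table by the tray's far (+x) side. Origin: centre of its underside. A bystander.
- can: Closed metal can with a black cap, 52 mm across, 160 mm tall, on the right of the table. Origin: centre of its underside. A bystander.
- bottle: Small blue bottle, 52 mm across, 130 mm tall, on the right of the table. Origin: centre of its underside. A bystander.
- pot: Terracotta pot of brushes, 84 mm across, 85 mm tall, about 210 mm with the brushes, on the left of the table. Origin: centre of its underside. A bystander.
- tube: Upright cardboard cylinder, 54 mm across, 100 mm tall, on the left of the table. Origin: centre of its underside. A bystander.
There are look-alikes about, which are no part of the job. What is shaped like the board but blue or green is not meant.

How it is judged:
On the way, in this order (a step that is already met when the one before it is completed fails the run):
1. the fingers have slid the board at least 30 mm along its rails (distance of board from where it was at the start of the episode above 0.03 m and contact force between the fingers and board above 0.1 N).
2. with the board home in its notches, a fingertip presses on top of it with at least 1 N (y of board in the frame of tray between -0.0055 and 0.0055 m and z of board in the frame of tray between 0.044 and 0.048 m and angle between board's own z axis and vertical below 0.025 rad and contact force between the fingers and board above 1 N and y of the grasp point in the frame of board between -0.052 and 0.052 m and z of the grasp point in the frame of board above 0.012 m), for 0.05 s.
At the end, for the whole second after the job is handed in: The board lies flat (within 0.025 rad) on the rails with all lugs in the notches (origin within 2 mm of the rail-top height and 5.5 mm of the tray's middle along the rails), at rest; the slat is still flat on the rails within 12 mm of its start and every bystander upright within 20 mm of its start (y of board in the frame of tray between -0.0055 and 0.0055 m and z of board in the frame of tray between 0.044 and 0.048 m and angle between board's own z axis and vertical below 0.025 rad and linear speed of board below 0.01 m/s and z of slat in the frame of tray between 0.043 and 0.049 m and distance of slat from where it was at the start of the episode below 0.012 m and distance of each of stick_a, stick_b, jar, can, bottle, pot, tube from where it was at the start of the episode below 0.02 m and angle between each of jar, can, bottle, pot, tube's own z axis and vertical below 0.2 rad); the robot touches nothing.
It fails at once if the board is lifted off its rails or tipped up (z of board in the frame of tray above 0.06 m or angle between board's own z axis and vertical above 0.15 rad).
It fails at once if the board is forced with more than 80 N (contact force between the fingers and board above 80 N).
It fails at once if the narrow slat is moved by more than 12 mm (distance of slat from where it was at the start of the episode above 0.012 m).
It fails at once if a bystander is moved by more than 20 mm (distance of any of stick_a, stick_b, jar, can, bottle, pot, tube from where it was at the start of the episode above 0.02 m).
It also fails if it takes over 43 s, if anything falls off the work surface, if the arm or the gripper's body presses on something with over 40 N, if the wrist force passes 120 N, or if a joint passes its speed limit or range.

## Robot

A 6-joint arm with a two-finger parallel gripper is mounted at the origin on the work surface. World frame = base frame: x ahead of the robot, y to its left, z up, the work surface at z = 0. Lengths are in m, angles in rad, forces in N, time in s.
With the tool pointing down it reaches from about 0.35 to 0.775 m from the base axis. Payload 5.5 kg.
Tool frame: the origin (TCP) lies at the very end of the fingers, on their centre line; the grasp point (between the pads) lies 19 mm behind it (env.grasp_offset is the distance from the TCP to the grasp point, in m); z points along the fingers, x is the direction in which the jaws open and shut, and the axes are right-handed (so a half turn about z gives the same grasp; the last joint's range is limited). The gripper opens to 85 mm and grips with 20 to 120 N. Pads are 22 mm wide; open, the fingers measure 114 mm over their backs; the gripper's body (76 mm by 85 mm) begins 54 mm behind the grasp point. The pads swing forward as they close: fully open they stand 13 mm farther back than shut.
Start: joints at [1.06, 0.313, 0.046, 1.304, 0, 1.431], TCP at [0.208, 0.536, 0.231] pointing down, gripper open.
Joint ranges: [-2.76, 2.76], [-0.86, 1.69], [-1.03, 1.26], [-2.2, 2.34], [-1.47, 1.5], [-3.14, 3.14]. Speed limits (rad/s): [2.57, 2.57, 3.14, 3.14, 3.14, 3.14].

## Interface

Orientations are given as a unit quaternion [w, x, y, z].
In Python, from workcell import status, viewer, env gives the robot as it stands.
- The arm moves only by the tool carry_out, never from a script. Its argument "plan" is a list of rows, each an object of numbers: "x", "y", "z": the shift along the tool's x, y, z in m; "ax", "ay", "az": the turn, a rotation vector about the tool's x, y, z in rad; "hand": the opening, from 0 (shut) to 1 (fully open). In form: [{"x": .., "y": .., "z": .., "ax": .., "ay": .., "az": .., "hand": ..}, ...]. A call has 1 to 12 rows; each row is the pose to reach, as a shift and turn from the pose measured when the call began, along the tool's axes at that moment; what a row does not reach only later rows make up. A row lasts 1/12 s, in which the tool goes at most 41.7 mm and 7.16 degrees, less where a joint would pass 70% of its speed; a pose out of reach is approached as far as the arm can. A call with a gripper value outside its range is refused whole. The fingers move at their own pace and stop on an object; "squeeze" is the grip in N (left out, the last holds). Time passes only in rows, so rows that repeat a pose let the fingers close. It gives the time, the measured TCP pose, the force and the opening at its end, in the units of the state.
- status.get_state(): the state, without advancing time (a new reading comes with each control period).
- viewer.read_camera(name): name is "side" or "top"; returns the picture (420x560x3 uint8, red, green, blue); there is no depth.
- viewer.camera_model(name): a dict with "vfov" (degrees; the focal length in pixels is half the picture's height over the tangent of half this angle, whatever the lens; pixels are square), "cx", "cy" (the principal point, pixels), "T" (4x4, takes a point from camera to world coordinates). Camera axes: x right, y down, z forward; pixel columns grow to the right and rows downward; lengths in m; the calibration is good to about 2 mm. A picture is of the moment at which its call begins. camera_model takes no time and is no camera call.
- env.hand_in(): hands the job in, once; it reports no verdict.
The state is a dict: "clock": time; "joint_pos": joint angles; "qvel": joint speeds; "tau": joint torques, N m; "tcp_pos": TCP position; "orientation": TCP orientation; "wrist_force": force on the tool from outside, world axes, zero at the start; "ft_torque": the same for the moment, N m; "finger_gap": finger opening in m.
Only numpy, scipy, OpenCV 4.12 (cv2) and the standard library are available. Lean on these libraries where they do the work, as an engineer would, in place of code of your own. Each camera call takes 0.05 s, during which the arm holds its last target.

## Working session

There is one attempt and no reset: what is moved stays moved. The work goes in short steps, Python scripts to look and compute and a tool call to move; the robot and the scene stay as the last step left them, time stands still between calls to the robot, and variables do not carry over. Pictures are saved under pics/ and viewed, and the job is handed in when it is done.

Besides the shell and the picture viewer there is one more tool, called after ">>>" by a JSON object that holds its "fn" and its "kwargs". carry_out: Moves the arm, as the interface text tells. Its arguments: {"type":"object","properties":{"plan":{"type":"array"},"squeeze":{"type":"number"}},"required":["plan"]}

```bash
ls; mkdir -p pics
python3 - <<'E'
from workcell import status, viewer, env
import cv2
print(status.get_state()); print(env.grasp_offset)
for n in("side","top"):
    im=viewer.read_camera(n); cv2.imwrite(f"pics/{n}0.png",im[:,:,::-1]); print(n,viewer.camera_model(n))
E
```

```text
pics
{'clock': 0.0, 'joint_pos': array([1.06041114e+00, 3.14011773e-01, 4.49732263e-02, 1.30359297e+00,
       1.57148845e-05, 1.43118541e+00]), 'qvel': array([ 1.89327627e-03,  8.77118100e-04, -1.21984312e-03, -1.31030062e-05,
       -3.98503121e-04,  8.05412086e-04]), 'tau': array([ 6.60348951e-05, -4.80626321e+01,  2.98532993e+01,  1.95262913e-02,
       -2.96486462e-05, -5.70678907e-06]), 'tcp_pos': array([0.2081026 , 0.53547352, 0.23040005]), 'orientation': array([ 4.00653127e-04,  8.25329044e-01,  5.64651332e-01, -8.25539131e-04]), 'wrist_force': array([ 0.10520659, -0.45933991, -0.16173405]), 'ft_torque': array([ 0.01320359, -0.03762074,  0.00405359]), 'finger_gap': 0.08560201206504497}
0.0187
side {'vfov': 43.79604057897513, 'cx': 275.9108276474392, 'cy': 213.19512489224758, 'T': array([[ 0.97799017, -0.09871792,  0.18382059,  0.24354863],
       [-0.20862757, -0.47585854,  0.8544198 , -1.29753533],
       [ 0.00312605, -0.8739642 , -0.48598025,  0.81651722],
       [ 0.        ,  0.        ,  0.        ,  1.        ]])}
top {'vfov': 55.548034579341056, 'cx': 282.77029458318265, 'cy': 206.85366463237537, 'T': array([[ 0.09543164, -0.97127763,  0.2179738 ,  0.25343388],
       [-0.99542114, -0.09191829,  0.02622564, -0.02254122],
       [-0.00543659, -0.21947848, -0.97560219,  1.22128403],
       [ 0.        ,  0.        ,  0.        ,  1.        ]])}
```

View pics/side0.png

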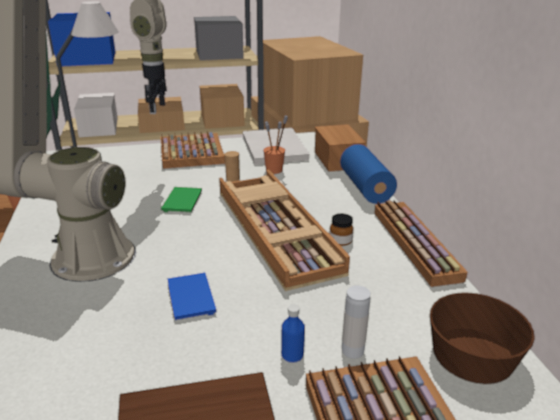

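View pics/top0.png

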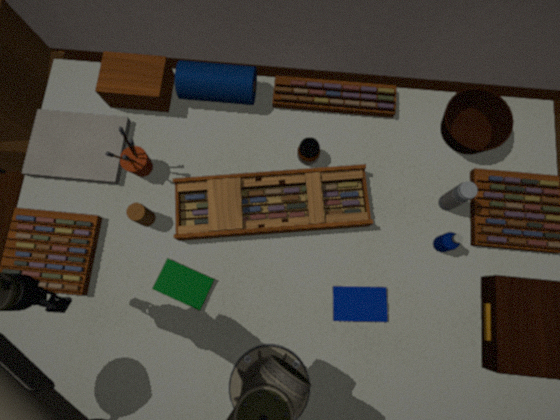

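The tray runs roughly along world y. In the top picture the wide board is at about (225,205) on the tray's left half and the narrow slat at (316,197). The blue (360,304) and green (184,284) panels on the table are look-alikes. I'll enlarge the tray to confirm.

Run:
```python
import cv2
im=cv2.imread("pics/top0.png")[155:250,165:380]
im=cv2.convertScaleAbs(cv2.resize(im,None,fx=3.7,fy=3.7,interpolation=cv2.INTER_CUBIC),alpha=1.7)
cv2.imwrite("pics/top0c.png",im)
im=cv2.imread("pics/side0.png")[165:290,210:355]
cv2.imwrite("pics/side0c.png",cv2.resize(im,None,fx=4.6,fy=4.6,interpolation=cv2.INTER_CUBIC))
```

```text
(no output)
```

View pics/top0c.png

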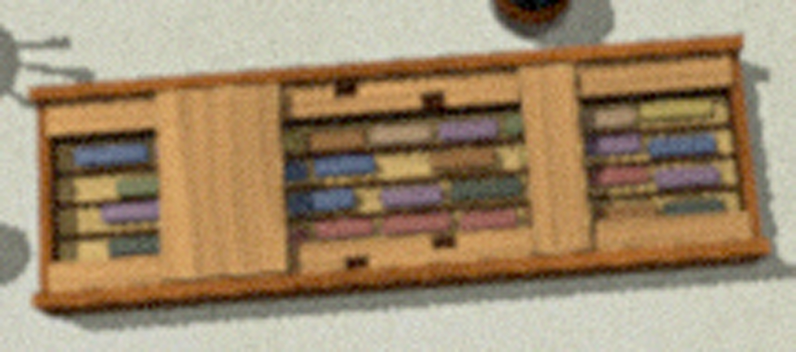

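View pics/side0c.png

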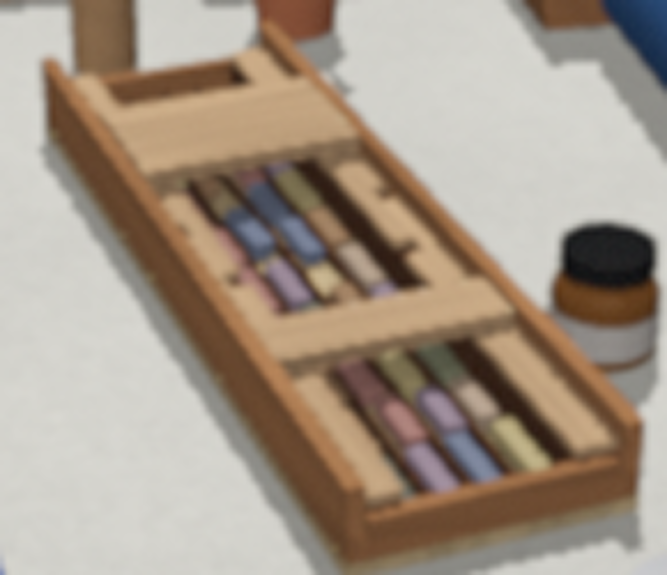

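The board is the pale wide panel at crop (222,180), about 120 px along the tray. The slat at crop (553,160) is only about 55 px. It rides the rails, with the notches between them, and it is wood rather than blue or green, so it fits the description. Next I'll measure it.

```bash
cat > h.py <<'E'
import numpy as np, cv2
from workcell import status, viewer, env
def ray(name,uv,z):
    m=viewer.camera_model(name); f=210/np.tan(np.radians(m["vfov"])/2); T=m["T"]
    uv=np.atleast_2d(uv).astype(float)
    d=np.c_[(uv[:,0]-m["cx"])/f,(uv[:,1]-m["cy"])/f,np.ones(len(uv))]@T[:3,:3].T
    o=T[:3,3]; return o+d*((z-o[2])/d[:,2])[:,None]
def proj(name,P):
    m=viewer.camera_model(name); f=210/np.tan(np.radians(m["vfov"])/2); T=m["T"]
    q=(np.atleast_2d(P)-T[:3,3])@T[:3,:3]; return np.c_[q[:,0]/q[:,2]*f+m["cx"],q[:,1]/q[:,2]*f+m["cy"]]
E
python3 - <<'E'
from h import *
off=np.array([165,155]); c=lambda u,v:(np.array([u,v])+.5)/3.7-.5+off
s=lambda u,v:(np.array([u,v])+.5)/4.6-.5+np.array([210,165])
np.set_printoptions(precision=4,suppress=True)
print("top corners TL TR BR BL",ray("top",[c(31,90),c(742,38),c(768,248),c(36,304)],.062))
print("side near-left, near right, far-left(62)",ray("side",[s(350,490),s(637,425),s(45,62),s(268,25)],.062))
im=cv2.imread("pics/top0.png"); hsv=cv2.cvtColor(im,cv2.COLOR_BGR2HSV)
for p in [(225,205),(316,197),(272,234),(272,172)]: print(p,hsv[p[1],p[0]])
# notches
print("notches z46",ray("top",[c(345,88),c(432,101),c(357,262),c(445,242)],.046))
print("board corners z64",ray("top",[c(157,90),c(279,82),c(286,270),c(161,278)],.064))
print("board side z64",ray("side",[s(104,120),s(300,78),s(360,133),s(148,172)],.064))
print("slat z58",ray("top",[c(519,68),c(574,64),c(590,245),c(535,252)],.058))
print("slat side z58",ray("side",[s(240,318),s(486,275),s(518,308),s(285,355)],.058))
E
```

```text
top corners TL TR BR BL [[ 0.5674  0.3483  0.062 ]
 [ 0.6666 -0.229   0.062 ]
 [ 0.4927 -0.2585  0.062 ]
 [ 0.3928  0.3168  0.062 ]]
side near-left, near right, far-left(62) [[ 0.4911 -0.2648  0.062 ]
 [ 0.663  -0.2367  0.062 ]
 [ 0.3929  0.3064  0.062 ]
 [ 0.5661  0.3378  0.062 ]]
(225, 205) [ 15 130 116]
(316, 197) [ 17 140 109]
(272, 234) [20 35 65]
(272, 172) [ 13 186  85]
notches z46 [[ 0.5979  0.0937  0.046 ]
 [ 0.5935  0.0207  0.046 ]
 [ 0.4532  0.0681  0.046 ]
 [ 0.4763 -0.0012  0.046 ]]
board corners z64 [[0.5765 0.2449 0.064 ]
 [0.5927 0.1463 0.064 ]
 [0.4384 0.1222 0.064 ]
 [0.4226 0.2204 0.064 ]]
board side z64 [[0.4218 0.1994 0.064 ]
 [0.5698 0.2379 0.064 ]
 [0.5923 0.1437 0.064 ]
 [0.44   0.1163 0.064 ]]
slat z58 [[ 0.6249 -0.0483  0.058 ]
 [ 0.6326 -0.0932  0.058 ]
 [ 0.4825 -0.1173  0.058 ]
 [ 0.4727 -0.0739  0.058 ]]
slat side z58 [[ 0.4673 -0.0713  0.058 ]
 [ 0.6275 -0.0518  0.058 ]
 [ 0.6358 -0.0943  0.058 ]
 [ 0.4855 -0.118   0.058 ]]
```

Run:
```python
from h import *
np.set_printoptions(precision=4,suppress=True)
print("pot top rim",ray("top",[(136,160)],.085)," brush tips top view",ray("top",[(107,155),(125,130)],.2),"side",ray("side",[(268,122),(285,118)],.2))
print("tube top",ray("top",[(137,211)],.1),ray("side",[(232,154)],.1))
C=np.array([.529,.041]);uy=np.array([-.170,.985]);A=C+.238*uy
q=status.get_state()["orientation"]; from scipy.spatial.transform import Rotation as Ro
R=Ro.from_quat([q[1],q[2],q[3],q[0]]).as_matrix()
print(A, R, "shift in tool",R.T@np.array([*(A-np.array([.2081,.5355])),0]), "turn",np.arctan2(R[1,0],R[0,0])-np.arctan2(.170,.985))
print("tcp proj",proj("top",[.208,.5355,.2304]),proj("side",[.208,.5355,.2304]))
```

```text
pot top rim [[0.6095 0.4611 0.085 ]]  brush tips top view [[0.5802 0.4931 0.2   ]
 [0.6564 0.4576 0.2   ]] side [[0.5879 0.4415 0.2   ]
 [0.6565 0.4717 0.2   ]]
tube top [[0.4522 0.4246 0.1   ]] [[0.4523 0.4157 0.1   ]]
[0.4885 0.2754] [[ 0.3623  0.932  -0.0008]
 [ 0.932  -0.3623 -0.0014]
 [-0.0016 -0.0002 -1.    ]] shift in tool [-0.1408  0.3556  0.0001] turn 1.0291110164039334
tcp proj [[ 55.1962 293.1788]] [[157.2251 112.215 ]]
```

>>> {"fn": "carry_out", "kwargs": {"plan": [{"x": -0.012, "y": 0.03, "z": 0, "az": 0.09, "hand": 0}, {"x": -0.024, "y": 0.06, "z": 0, "az": 0.18, "hand": 0}, {"x": -0.036, "y": 0.09, "z": 0, "az": 0.27, "hand": 0}, {"x": -0.048, "y": 0.12, "z": 0, "az": 0.36, "hand": 0}, {"x": -0.06, "y": 0.15, "z": 0, "az": 0.45, "hand": 0}, {"x": -0.072, "y": 0.18, "z": 0, "az": 0.54, "hand": 0}, {"x": -0.084, "y": 0.21, "z": 0, "az": 0.63, "hand": 0}, {"x": -0.096, "y": 0.24, "z": 0, "az": 0.72, "hand": 0}, {"x": -0.108, "y": 0.27, "z": 0, "az": 0.81, "hand": 0}, {"x": -0.119, "y": 0.3, "z": 0, "az": 0.89, "hand": 0}, {"x": -0.13, "y": 0.328, "z": 0.02, "az": 0.96, "hand": 0}, {"x": -0.141, "y": 0.3555, "z": 0.04, "az": 1.03, "hand": 0}]}}

```text
schema error: expected keys x, y, z, ax, ay, az, hand
```

>>> {"fn": "carry_out", "kwargs": {"plan": [{"x": -0.012, "y": 0.03, "z": 0, "ax": 0, "ay": 0, "az": 0.09, "hand": 0}, {"x": -0.024, "y": 0.06, "z": 0, "ax": 0, "ay": 0, "az": 0.18, "hand": 0}, {"x": -0.036, "y": 0.09, "z": 0, "ax": 0, "ay": 0, "az": 0.27, "hand": 0}, {"x": -0.048, "y": 0.12, "z": 0, "ax": 0, "ay": 0, "az": 0.36, "hand": 0}, {"x": -0.06, "y": 0.15, "z": 0, "ax": 0, "ay": 0, "az": 0.45, "hand": 0}, {"x": -0.072, "y": 0.18, "z": 0, "ax": 0, "ay": 0, "az": 0.54, "hand": 0}, {"x": -0.084, "y": 0.21, "z": 0, "ax": 0, "ay": 0, "az": 0.63, "hand": 0}, {"x": -0.096, "y": 0.24, "z": 0, "ax": 0, "ay": 0, "az": 0.72, "hand": 0}, {"x": -0.108, "y": 0.27, "z": 0, "ax": 0, "ay": 0, "az": 0.81, "hand": 0}, {"x": -0.119, "y": 0.3, "z": 0, "ax": 0, "ay": 0, "az": 0.89, "hand": 0}, {"x": -0.13, "y": 0.328, "z": 0.02, "ax": 0, "ay": 0, "az": 0.96, "hand": 0}, {"x": -0.141, "y": 0.3555, "z": 0.04, "ax": 0, "ay": 0, "az": 1.03, "hand": 0}]}}

```text
clock: 1.1
tcp_pos: [0.4903, 0.2742, 0.1911]
orientation: [0.0, 0.997, 0.083, 0.001]
wrist_force: [0.1, -0.0, -0.3]
finger_gap: -0.0002
```

Run:
```python
from h import *
p=status.get_state()["tcp_pos"]
for n in("side","top"):
    im=viewer.read_camera(n)[:,:,::-1]; u=proj(n,p)[0]; print(n,u)
    x,y=int(u[0]),int(u[1]); k=75 if n=="top" else 65
    c=cv2.resize(im[max(0,y-k):y+k,max(0,x-k):x+k],None,fx=4,fy=4,interpolation=cv2.INTER_CUBIC)
    c=cv2.convertScaleAbs(c,alpha=1.5 if n=="top" else 1); cv2.imwrite(f"pics/{n}1.png",c); print(max(0,x-k),max(0,y-k))
    im2=c
```

```text
side [248.57183737 143.51777951]
183 78
top [182.67556598 195.1550301 ]
107 120
```

View pics/top1.png

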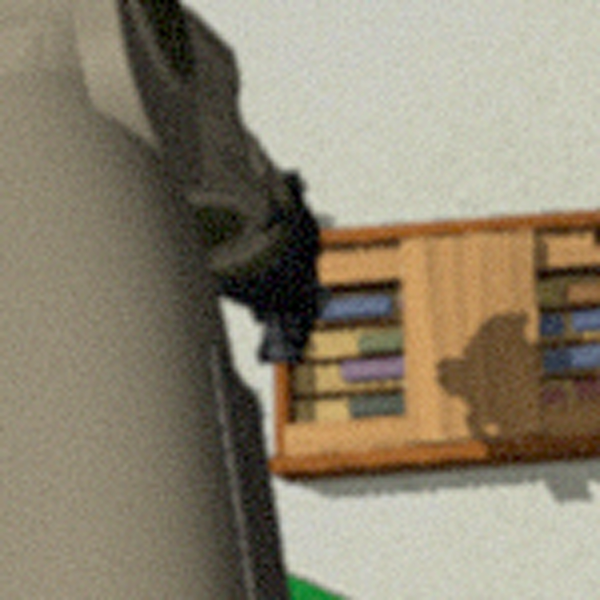

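View pics/side1.png

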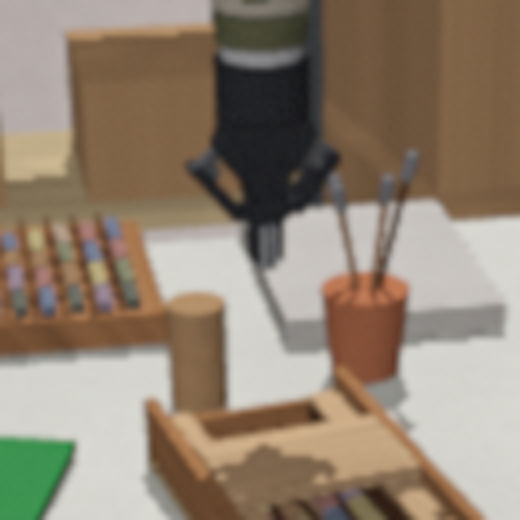

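>>> {"fn": "carry_out", "kwargs": {"plan": [{"x": 0, "y": 0, "z": 0.015, "ax": 0, "ay": 0, "az": 0, "hand": 0}, {"x": 0, "y": 0, "z": 0.035, "ax": 0, "ay": 0, "az": 0, "hand": 0}, {"x": 0, "y": 0, "z": 0.055, "ax": 0, "ay": 0, "az": 0, "hand": 0}, {"x": 0, "y": 0, "z": 0.075, "ax": 0, "ay": 0, "az": 0, "hand": 0}, {"x": 0, "y": 0, "z": 0.095, "ax": 0, "ay": 0, "az": 0, "hand": 0}, {"x": 0, "y": 0, "z": 0.11, "ax": 0, "ay": 0, "az": 0, "hand": 0}, {"x": 0, "y": 0, "z": 0.122, "ax": 0, "ay": 0, "az": 0, "hand": 0}, {"x": 0, "y": 0, "z": 0.132, "ax": 0, "ay": 0, "az": 0, "hand": 0}, {"x": 0, "y": 0, "z": 0.142, "ax": 0, "ay": 0, "az": 0, "hand": 0}, {"x": 0, "y": 0, "z": 0.151, "ax": 0, "ay": 0, "az": 0, "hand": 0}, {"x": 0, "y": 0, "z": 0.151, "ax": 0, "ay": 0, "az": 0, "hand": 0}]}}

```text
clock: 2.12
tcp_pos: [0.4873, 0.2708, 0.0341]
orientation: [0.002, 0.997, 0.082, -0.004]
wrist_force: [-1.0, -0.0, -0.0]
finger_gap: -0.0002
```

Run:
```python
from h import *
for n,(x0,y0) in(("side",(205,130)),("top",(150,150))):
    im=viewer.read_camera(n)[:,:,::-1]; u=proj(n,status.get_state()["tcp_pos"])[0]; print(n,(u-[x0,y0])*5)
    c=cv2.resize(im[y0:y0+110,x0:x0+140],None,fx=5,fy=5,interpolation=cv2.INTER_CUBIC)
    cv2.imwrite(f"pics/{n}2.png",cv2.convertScaleAbs(c,alpha=1.5 if n=="top" else 1))
s=status.get_state(); print(s["clock"],s["tcp_pos"],s["wrist_force"])
```

```text
side [220.19892516 286.51525392]
top [231.82052388 292.45548584]
2.2167 [0.48840396 0.27107796 0.03573818] [0.68968702 0.39518919 0.62837771]
```

View pics/side2.png

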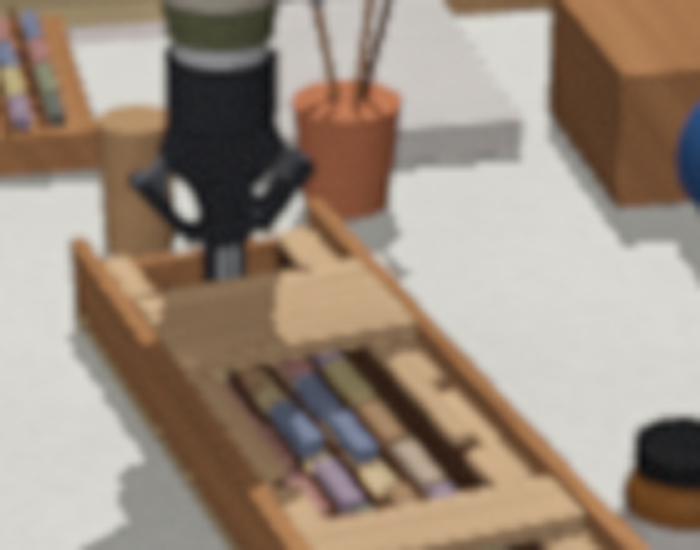

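The finger is down between the rails behind the board's outer edge, with about 30 to 40 mm still to go to contact. I'll approach slowly.

>>> {"fn": "carry_out", "kwargs": {"plan": [{"x": 0, "y": 0.004, "z": -0.003, "ax": 0, "ay": 0, "az": 0, "hand": 0}, {"x": 0, "y": 0.009, "z": -0.003, "ax": 0, "ay": 0, "az": 0, "hand": 0}, {"x": 0, "y": 0.014, "z": -0.003, "ax": 0, "ay": 0, "az": 0, "hand": 0}, {"x": 0, "y": 0.018, "z": -0.003, "ax": 0, "ay": 0, "az": 0, "hand": 0}, {"x": 0, "y": 0.021, "z": -0.003, "ax": 0, "ay": 0, "az": 0, "hand": 0}, {"x": 0, "y": 0.023, "z": -0.003, "ax": 0, "ay": 0, "az": 0, "hand": 0}, {"x": 0, "y": 0.025, "z": -0.003, "ax": 0, "ay": 0, "az": 0, "hand": 0}, {"x": 0, "y": 0.027, "z": -0.003, "ax": 0, "ay": 0, "az": 0, "hand": 0}, {"x": 0, "y": 0.029, "z": -0.003, "ax": 0, "ay": 0, "az": 0, "hand": 0}, {"x": 0, "y": 0.031, "z": -0.003, "ax": 0, "ay": 0, "az": 0, "hand": 0}, {"x": 0, "y": 0.033, "z": -0.003, "ax": 0, "ay": 0, "az": 0, "hand": 0}, {"x": 0, "y": 0.035, "z": -0.003, "ax": 0, "ay": 0, "az": 0, "hand": 0}]}}

```text
clock: 3.22
tcp_pos: [0.4941, 0.2366, 0.0388]
orientation: [0.002, 0.997, 0.082, -0.003]
wrist_force: [0.0, 1.5, 0.6]
finger_gap: -0.0002
```

Run:
```python
from h import *
s=status.get_state(); print(s["clock"],s["tcp_pos"],s["orientation"],s["wrist_force"])
```

```text
3.2167 [0.4941049  0.23659066 0.03883922] [ 0.00185547  0.9966301   0.08194936 -0.00304941] [0.00476574 1.50699229 0.58296349]
```

Contact: +1.5 N along world y at TCP y = 0.2366, which is between the two cameras' estimates of the edge. About 138 mm remain to home. I'll push steadily.

>>> {"fn": "carry_out", "kwargs": {"plan": [{"x": 0, "y": 0.0025, "z": 0, "ax": 0, "ay": 0, "az": 0, "hand": 0}, {"x": 0, "y": 0.005, "z": 0, "ax": 0, "ay": 0, "az": 0, "hand": 0}, {"x": 0, "y": 0.0075, "z": 0, "ax": 0, "ay": 0, "az": 0, "hand": 0}, {"x": 0, "y": 0.01, "z": 0, "ax": 0, "ay": 0, "az": 0, "hand": 0}, {"x": 0, "y": 0.0125, "z": 0, "ax": 0, "ay": 0, "az": 0, "hand": 0}, {"x": 0, "y": 0.015, "z": 0, "ax": 0, "ay": 0, "az": 0, "hand": 0}, {"x": 0, "y": 0.0175, "z": 0, "ax": 0, "ay": 0, "az": 0, "hand": 0}, {"x": 0, "y": 0.02, "z": 0, "ax": 0, "ay": 0, "az": 0, "hand": 0}, {"x": 0, "y": 0.0225, "z": 0, "ax": 0, "ay": 0, "az": 0, "hand": 0}, {"x": 0, "y": 0.025, "z": 0, "ax": 0, "ay": 0, "az": 0, "hand": 0}, {"x": 0, "y": 0.0275, "z": 0, "ax": 0, "ay": 0, "az": 0, "hand": 0}, {"x": 0, "y": 0.03, "z": 0, "ax": 0, "ay": 0, "az": 0, "hand": 0}]}}

```text
clock: 4.22
tcp_pos: [0.499, 0.2066, 0.0389]
orientation: [0.002, 0.997, 0.082, -0.003]
wrist_force: [-0.1, 0.8, -0.5]
finger_gap: -0.0001
```

Run:
```python
from h import *
n,(x0,y0)="side",(205,130)
im=viewer.read_camera(n)[:,:,::-1]
cv2.imwrite("pics/side3.png",cv2.resize(im[y0:y0+110,x0:x0+140],None,fx=5,fy=5,interpolation=cv2.INTER_CUBIC))
print(status.get_state()["wrist_force"])
```

```text
[-0.17805993 -0.88813164 -0.26585845]
```

View pics/side3.png

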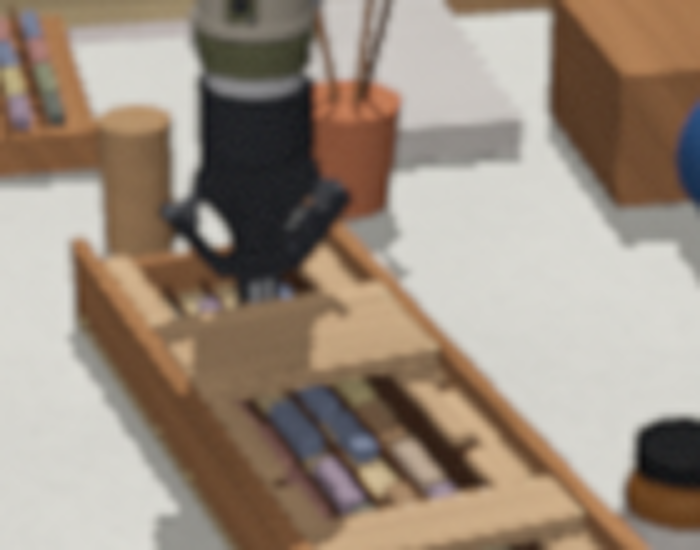

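The board is sliding: its front edge moved from crop (415,320) to (440,350). I'll keep pushing.

>>> {"fn": "carry_out", "kwargs": {"plan": [{"x": 0, "y": 0.0025, "z": 0, "ax": 0, "ay": 0, "az": 0, "hand": 0}, {"x": 0, "y": 0.005, "z": 0, "ax": 0, "ay": 0, "az": 0, "hand": 0}, {"x": 0, "y": 0.0075, "z": 0, "ax": 0, "ay": 0, "az": 0, "hand": 0}, {"x": 0, "y": 0.01, "z": 0, "ax": 0, "ay": 0, "az": 0, "hand": 0}, {"x": 0, "y": 0.0125, "z": 0, "ax": 0, "ay": 0, "az": 0, "hand": 0}, {"x": 0, "y": 0.015, "z": 0, "ax": 0, "ay": 0, "az": 0, "hand": 0}, {"x": 0, "y": 0.0175, "z": 0, "ax": 0, "ay": 0, "az": 0, "hand": 0}, {"x": 0, "y": 0.02, "z": 0, "ax": 0, "ay": 0, "az": 0, "hand": 0}, {"x": 0, "y": 0.0225, "z": 0, "ax": 0, "ay": 0, "az": 0, "hand": 0}, {"x": 0, "y": 0.025, "z": 0, "ax": 0, "ay": 0, "az": 0, "hand": 0}, {"x": 0, "y": 0.0275, "z": 0, "ax": 0, "ay": 0, "az": 0, "hand": 0}, {"x": 0, "y": 0.03, "z": 0, "ax": 0, "ay": 0, "az": 0, "hand": 0}]}}

```text
clock: 5.27
tcp_pos: [0.504, 0.1764, 0.039]
orientation: [0.002, 0.997, 0.082, -0.003]
wrist_force: [-0.3, 0.8, -0.5]
finger_gap: 0.0001
```

>>> {"fn": "carry_out", "kwargs": {"plan": [{"x": 0, "y": 0.0025, "z": 0, "ax": 0, "ay": 0, "az": 0, "hand": 0}, {"x": 0, "y": 0.005, "z": 0, "ax": 0, "ay": 0, "az": 0, "hand": 0}, {"x": 0, "y": 0.0075, "z": 0, "ax": 0, "ay": 0, "az": 0, "hand": 0}, {"x": 0, "y": 0.01, "z": 0, "ax": 0, "ay": 0, "az": 0, "hand": 0}, {"x": 0, "y": 0.0125, "z": 0, "ax": 0, "ay": 0, "az": 0, "hand": 0}, {"x": 0, "y": 0.015, "z": 0, "ax": 0, "ay": 0, "az": 0, "hand": 0}, {"x": 0, "y": 0.0175, "z": 0, "ax": 0, "ay": 0, "az": 0, "hand": 0}, {"x": 0, "y": 0.02, "z": 0, "ax": 0, "ay": 0, "az": 0, "hand": 0}, {"x": 0, "y": 0.0225, "z": 0, "ax": 0, "ay": 0, "az": 0, "hand": 0}, {"x": 0, "y": 0.025, "z": 0, "ax": 0, "ay": 0, "az": 0, "hand": 0}, {"x": 0, "y": 0.0275, "z": 0, "ax": 0, "ay": 0, "az": 0, "hand": 0}, {"x": 0, "y": 0.03, "z": 0, "ax": 0, "ay": 0, "az": 0, "hand": 0}]}}

```text
clock: 6.27
tcp_pos: [0.5089, 0.1466, 0.0391]
orientation: [0.002, 0.997, 0.082, -0.003]
wrist_force: [-0.4, 1.3, -1.1]
finger_gap: 0.0002
```

>>> {"fn": "carry_out", "kwargs": {"plan": [{"x": 0, "y": 0.0025, "z": 0, "ax": 0, "ay": 0, "az": 0, "hand": 0}, {"x": 0, "y": 0.005, "z": 0, "ax": 0, "ay": 0, "az": 0, "hand": 0}, {"x": 0, "y": 0.0075, "z": 0, "ax": 0, "ay": 0, "az": 0, "hand": 0}, {"x": 0, "y": 0.01, "z": 0, "ax": 0, "ay": 0, "az": 0, "hand": 0}, {"x": 0, "y": 0.0125, "z": 0, "ax": 0, "ay": 0, "az": 0, "hand": 0}, {"x": 0, "y": 0.015, "z": 0, "ax": 0, "ay": 0, "az": 0, "hand": 0}, {"x": 0, "y": 0.0175, "z": 0, "ax": 0, "ay": 0, "az": 0, "hand": 0}, {"x": 0, "y": 0.02, "z": 0, "ax": 0, "ay": 0, "az": 0, "hand": 0}, {"x": 0, "y": 0.022, "z": 0, "ax": 0, "ay": 0, "az": 0, "hand": 0}, {"x": 0, "y": 0.0235, "z": 0, "ax": 0, "ay": 0, "az": 0, "hand": 0}, {"x": 0, "y": 0.025, "z": 0, "ax": 0, "ay": 0, "az": 0, "hand": 0}, {"x": 0, "y": 0.026, "z": 0, "ax": 0, "ay": 0, "az": 0, "hand": 0}]}}

```text
clock: 7.27
tcp_pos: [0.5131, 0.1208, 0.0392]
orientation: [0.002, 0.997, 0.082, -0.003]
wrist_force: [-0.3, 0.4, -0.3]
finger_gap: 0.0001
```

Run:
```python
from h import *
n,(x0,y0)="side",(215,150)
im=viewer.read_camera(n)[:,:,::-1]
cv2.imwrite("pics/side4.png",cv2.resize(im[y0:y0+120,x0:x0+140],None,fx=5,fy=5,interpolation=cv2.INTER_CUBIC))
print(status.get_state()["wrist_force"],status.get_state()["tcp_pos"])
```

```text
[ 0.19767575 -0.5248622  -0.33633803] [0.5131793  0.12063465 0.03920844]
```

View pics/side4.png

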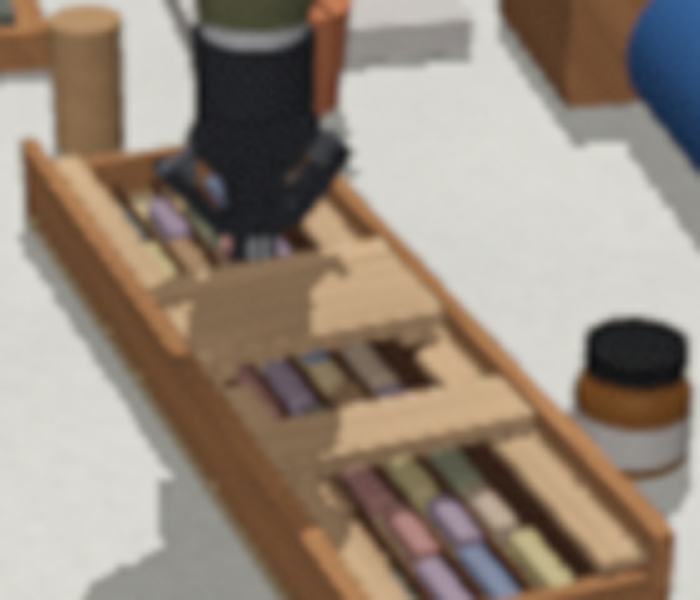

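The board's front edge is near the inner notches and about 20 mm remain. From here I'll go at roughly 1 mm per row.

>>> {"fn": "carry_out", "kwargs": {"plan": [{"x": 0, "y": 0.001, "z": 0, "ax": 0, "ay": 0, "az": 0, "hand": 0}, {"x": 0, "y": 0.002, "z": 0, "ax": 0, "ay": 0, "az": 0, "hand": 0}, {"x": 0, "y": 0.003, "z": 0, "ax": 0, "ay": 0, "az": 0, "hand": 0}, {"x": 0, "y": 0.004, "z": 0, "ax": 0, "ay": 0, "az": 0, "hand": 0}, {"x": 0, "y": 0.005, "z": 0, "ax": 0, "ay": 0, "az": 0, "hand": 0}, {"x": 0, "y": 0.006, "z": 0, "ax": 0, "ay": 0, "az": 0, "hand": 0}, {"x": 0, "y": 0.007, "z": 0, "ax": 0, "ay": 0, "az": 0, "hand": 0}, {"x": 0, "y": 0.008, "z": 0, "ax": 0, "ay": 0, "az": 0, "hand": 0}, {"x": 0, "y": 0.009, "z": 0, "ax": 0, "ay": 0, "az": 0, "hand": 0}, {"x": 0, "y": 0.01, "z": 0, "ax": 0, "ay": 0, "az": 0, "hand": 0}, {"x": 0, "y": 0.011, "z": 0, "ax": 0, "ay": 0, "az": 0, "hand": 0}, {"x": 0, "y": 0.012, "z": 0, "ax": 0, "ay": 0, "az": 0, "hand": 0}]}}

```text
clock: 8.32
tcp_pos: [0.5151, 0.1087, 0.0392]
orientation: [0.002, 0.997, 0.082, -0.003]
wrist_force: [0.0, 0.0, -1.1]
finger_gap: -0.0001
```

>>> {"fn": "carry_out", "kwargs": {"plan": [{"x": 0, "y": 0.001, "z": 0, "ax": 0, "ay": 0, "az": 0, "hand": 0}, {"x": 0, "y": 0.002, "z": 0, "ax": 0, "ay": 0, "az": 0, "hand": 0}, {"x": 0, "y": 0.003, "z": 0, "ax": 0, "ay": 0, "az": 0, "hand": 0}, {"x": 0, "y": 0.004, "z": 0, "ax": 0, "ay": 0, "az": 0, "hand": 0}]}}

```text
clock: 8.65
tcp_pos: [0.5158, 0.1047, 0.0393]
orientation: [0.002, 0.997, 0.082, -0.003]
wrist_force: [-0.3, 1.9, -0.3]
finger_gap: -0.0001
```

>>> {"fn": "carry_out", "kwargs": {"plan": [{"x": 0, "y": 0.001, "z": 0, "ax": 0, "ay": 0, "az": 0, "hand": 0}, {"x": 0, "y": 0.002, "z": 0, "ax": 0, "ay": 0, "az": 0, "hand": 0}, {"x": 0, "y": 0.003, "z": 0, "ax": 0, "ay": 0, "az": 0, "hand": 0}]}}

```text
clock: 8.9
tcp_pos: [0.5161, 0.1027, 0.0393]
orientation: [0.001, 0.997, 0.082, -0.003]
wrist_force: [-0.8, 8.1, 0.7]
finger_gap: 0.0001
```

Run:
```python
from h import *
n,(x0,y0)="side",(215,150)
im=viewer.read_camera(n)[:,:,::-1]
cv2.imwrite("pics/side5.png",cv2.resize(im[y0:y0+120,x0:x0+140],None,fx=5,fy=5,interpolation=cv2.INTER_CUBIC))
print(status.get_state()["wrist_force"],status.get_state()["tcp_pos"])
```

```text
[-0.38562645  4.96677633 -0.03567076] [0.51607737 0.10277916 0.03931304]
```

View pics/side5.png

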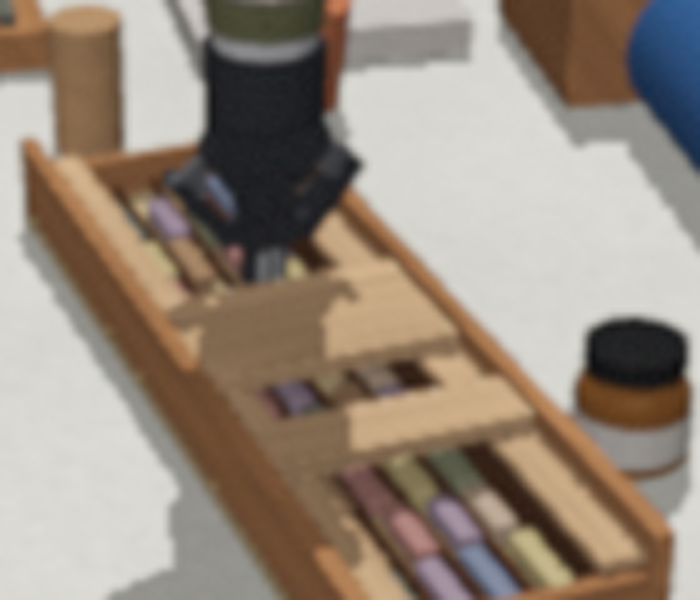

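The force rose to 8 N and the finger stopped about 2 mm short of the modelled home position, which looks like the lugs hitting the notch ends. I'll back off, rise, and check the height from a picture.

>>> {"fn": "carry_out", "kwargs": {"plan": [{"x": 0, "y": -0.003, "z": 0, "ax": 0, "ay": 0, "az": 0, "hand": 0}, {"x": 0, "y": -0.008, "z": 0, "ax": 0, "ay": 0, "az": 0, "hand": 0}, {"x": 0, "y": -0.014, "z": 0, "ax": 0, "ay": 0, "az": 0, "hand": 0}, {"x": 0, "y": -0.018, "z": -0.005, "ax": 0, "ay": 0, "az": 0, "hand": 0}, {"x": 0, "y": -0.02, "z": -0.02, "ax": 0, "ay": 0, "az": 0, "hand": 0}, {"x": 0, "y": -0.02, "z": -0.04, "ax": 0, "ay": 0, "az": 0, "hand": 0}, {"x": 0, "y": -0.02, "z": -0.065, "ax": 0, "ay": 0, "az": 0, "hand": 0}, {"x": 0, "y": -0.02, "z": -0.09, "ax": 0, "ay": 0, "az": 0, "hand": 0}, {"x": 0, "y": -0.02, "z": -0.115, "ax": 0, "ay": 0, "az": 0, "hand": 0}, {"x": 0, "y": -0.02, "z": -0.125, "ax": 0, "ay": 0, "az": 0, "hand": 0}, {"x": 0, "y": -0.02, "z": -0.13, "ax": 0, "ay": 0, "az": 0, "hand": 0}]}}

```text
clock: 9.87
tcp_pos: [0.5149, 0.1231, 0.1716]
orientation: [0.001, 0.997, 0.082, -0.001]
wrist_force: [0.8, -0.0, 0.0]
finger_gap: 0.0001
```

Run:
```python
from h import *
n,(x0,y0)="side",(230,180)
im=viewer.read_camera(n)[:,:,::-1]
cv2.imwrite("pics/side6.png",cv2.resize(im[y0:y0+85,x0:x0+115],None,fx=6.9,fy=6.9,interpolation=cv2.INTER_CUBIC))
im=viewer.read_camera("top")[:,:,::-1][160:245,170:330]
cv2.imwrite("pics/top6.png",cv2.convertScaleAbs(cv2.resize(im,None,fx=5,fy=5,interpolation=cv2.INTER_CUBIC),alpha=1.6))
print(status.get_state()["wrist_force"],status.get_state()["tcp_pos"],status.get_state()["clock"])
```

```text
[-0.44423528  0.16747005 -0.11522332] [0.5139217  0.1229554  0.16968837] 9.9667
```

View pics/side6.png

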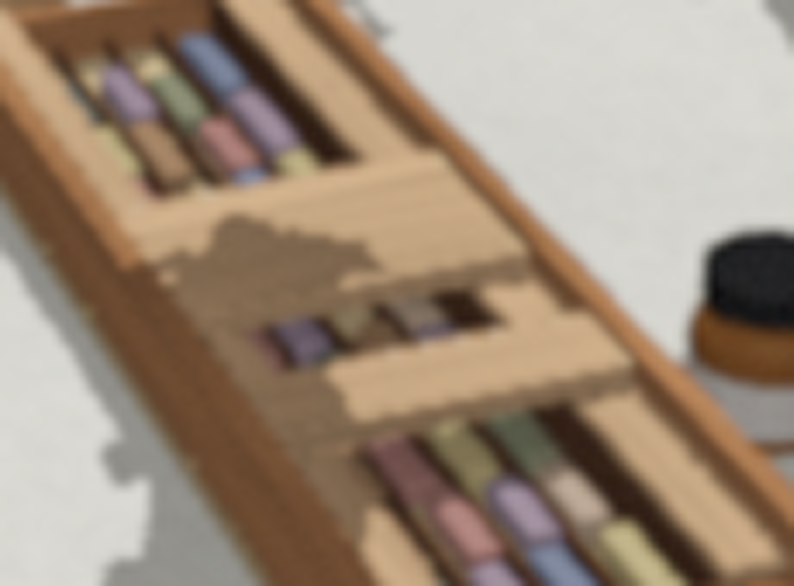

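View pics/top6.png

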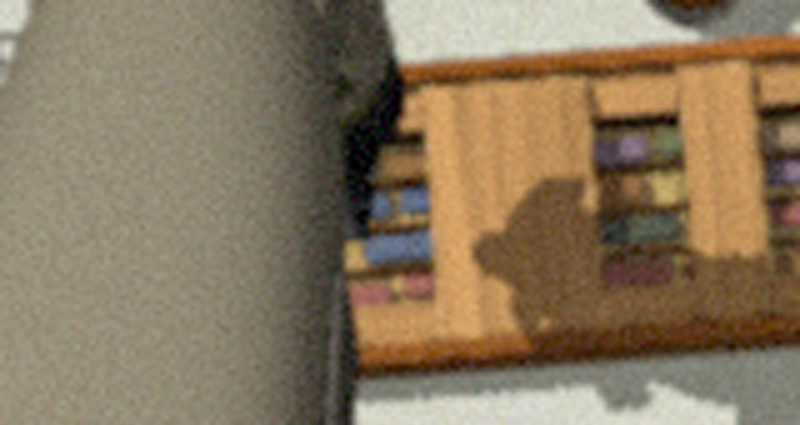

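Run:
```python
from h import *
np.set_printoptions(precision=4,suppress=True)
c=lambda u,v:(np.array([u,v])+.5)/5-.5+[170,160]
s=lambda u,v:(np.array([u,v])+.5)/6.9-.5+[230,180]
uy=np.array([-.170,.985])
for n,P,C in(("top",[c(424,88),c(586,75),c(602,333),c(438,343)],(.530,.0448)),("side",[s(130,232),s(437,150),s(527,245),s(205,300)],(.528,.0357))):
    for z in(.058,.064):
        r=ray(n,P,z)[:,:2]; m=r.mean(0); print(n,z,m,"along",(m-C)@uy,"sizes",[np.linalg.norm(r[i]-r[i-1]) for i in range(4)])
s_=status.get_state(); print(s_["tcp_pos"])
```

```text
top 0.058 [0.5277 0.0423] along -0.0020578474341777985 sizes [np.float64(0.15752776921154563), np.float64(0.09892184992230078), np.float64(0.15961132542306222), np.float64(0.09714613521970537)]
top 0.064 [0.5263 0.042 ] along -0.002146855854106889 sizes [np.float64(0.15671527063688917), np.float64(0.09841162964516151), np.float64(0.15878808025775354), np.float64(0.0966450737446749)]
side 0.058 [0.5337 0.0369] along 0.00023136257800702615 sizes [np.float64(0.06761134116377161), np.float64(0.1554515265697567), np.float64(0.09470542305236053), np.float64(0.14533265385449143)]
side 0.064 [0.5314 0.0264] along -0.009775883659660319 sizes [np.float64(0.06707652397465928), np.float64(0.15422187859868747), np.float64(0.09395628707489355), np.float64(0.1441830478847999)]
[0.5139 0.123  0.1697]
```

Both views put the board's centre within about 2 mm of the tray's middle and no notch shows any more. I'll go over its centre to press.

>>> {"fn": "carry_out", "kwargs": {"plan": [{"x": 0, "y": 0.012, "z": 0, "ax": 0, "ay": 0, "az": 0, "hand": 0}, {"x": 0, "y": 0.03, "z": 0, "ax": 0, "ay": 0, "az": 0, "hand": 0}, {"x": 0, "y": 0.048, "z": 0.01, "ax": 0, "ay": 0, "az": 0, "hand": 0}, {"x": 0, "y": 0.065, "z": 0.025, "ax": 0, "ay": 0, "az": 0, "hand": 0}, {"x": 0, "y": 0.076, "z": 0.042, "ax": 0, "ay": 0, "az": 0, "hand": 0}, {"x": 0.001, "y": 0.081, "z": 0.058, "ax": 0, "ay": 0, "az": 0, "hand": 0}, {"x": 0.001, "y": 0.083, "z": 0.07, "ax": 0, "ay": 0, "az": 0, "hand": 0}, {"x": 0.001, "y": 0.083, "z": 0.078, "ax": 0, "ay": 0, "az": 0, "hand": 0}, {"x": 0.001, "y": 0.083, "z": 0.084, "ax": 0, "ay": 0, "az": 0, "hand": 0}, {"x": 0.001, "y": 0.083, "z": 0.088, "ax": 0, "ay": 0, "az": 0, "hand": 0}, {"x": 0.001, "y": 0.083, "z": 0.09, "ax": 0, "ay": 0, "az": 0, "hand": 0}, {"x": 0.001, "y": 0.083, "z": 0.09, "ax": 0, "ay": 0, "az": 0, "hand": 0}]}}

```text
clock: 10.97
tcp_pos: [0.5279, 0.0412, 0.0795]
orientation: [0.001, 0.997, 0.082, -0.003]
wrist_force: [-0.5, 0.2, -0.5]
finger_gap: -0.0002
```

>>> {"fn": "carry_out", "kwargs": {"plan": [{"x": 0, "y": 0, "z": 0.003, "ax": 0, "ay": 0, "az": 0, "hand": 0}, {"x": 0, "y": 0, "z": 0.006, "ax": 0, "ay": 0, "az": 0, "hand": 0}, {"x": 0, "y": 0, "z": 0.009, "ax": 0, "ay": 0, "az": 0, "hand": 0}, {"x": 0, "y": 0, "z": 0.011, "ax": 0, "ay": 0, "az": 0, "hand": 0}, {"x": 0, "y": 0, "z": 0.013, "ax": 0, "ay": 0, "az": 0, "hand": 0}, {"x": 0, "y": 0, "z": 0.015, "ax": 0, "ay": 0, "az": 0, "hand": 0}, {"x": 0, "y": 0, "z": 0.015, "ax": 0, "ay": 0, "az": 0, "hand": 0}]}}

```text
clock: 11.55
tcp_pos: [0.5276, 0.0412, 0.0641]
orientation: [0.001, 0.997, 0.082, -0.003]
wrist_force: [-0.4, -0.3, -0.5]
finger_gap: -0.0001
```

>>> {"fn": "carry_out", "kwargs": {"plan": [{"x": 0, "y": 0, "z": 0.001, "ax": 0, "ay": 0, "az": 0, "hand": 0}, {"x": 0, "y": 0, "z": 0.002, "ax": 0, "ay": 0, "az": 0, "hand": 0}, {"x": 0, "y": 0, "z": 0.003, "ax": 0, "ay": 0, "az": 0, "hand": 0}, {"x": 0, "y": 0, "z": 0.004, "ax": 0, "ay": 0, "az": 0, "hand": 0}, {"x": 0, "y": 0, "z": 0.004, "ax": 0, "ay": 0, "az": 0, "hand": 0}]}}

```text
clock: 11.97
tcp_pos: [0.5274, 0.0412, 0.0599]
orientation: [0.001, 0.997, 0.082, -0.003]
wrist_force: [0.2, -0.5, -0.5]
finger_gap: 0.0001
```

>>> {"fn": "carry_out", "kwargs": {"plan": [{"x": 0, "y": 0, "z": 0.0005, "ax": 0, "ay": 0, "az": 0, "hand": 0}, {"x": 0, "y": 0, "z": 0.001, "ax": 0, "ay": 0, "az": 0, "hand": 0}, {"x": 0, "y": 0, "z": 0.0015, "ax": 0, "ay": 0, "az": 0, "hand": 0}]}}

```text
clock: 12.22
tcp_pos: [0.5275, 0.0412, 0.0584]
orientation: [0.001, 0.997, 0.082, -0.003]
wrist_force: [0.2, -0.1, 0.7]
finger_gap: -0.0001
```

There is no contact until about 0.058, so the board has dropped its 6 mm. I'll press a little further.

>>> {"fn": "carry_out", "kwargs": {"plan": [{"x": 0, "y": 0, "z": 0.0005, "ax": 0, "ay": 0, "az": 0, "hand": 0}, {"x": 0, "y": 0, "z": 0.001, "ax": 0, "ay": 0, "az": 0, "hand": 0}, {"x": 0, "y": 0, "z": 0.001, "ax": 0, "ay": 0, "az": 0, "hand": 0}]}}

```text
clock: 12.47
tcp_pos: [0.5275, 0.0412, 0.0581]
orientation: [0.001, 0.997, 0.082, -0.003]
wrist_force: [-1.8, -0.1, 5.3]
finger_gap: -0.0003
```

>>> {"fn": "carry_out", "kwargs": {"plan": [{"x": 0, "y": 0, "z": 0.001, "ax": 0, "ay": 0, "az": 0, "hand": 0}, {"x": 0, "y": 0, "z": 0.001, "ax": 0, "ay": 0, "az": 0, "hand": 0}, {"x": 0, "y": 0, "z": 0.001, "ax": 0, "ay": 0, "az": 0, "hand": 0}]}}

```text
clock: 12.72
tcp_pos: [0.5275, 0.0412, 0.058]
orientation: [0.001, 0.997, 0.082, -0.003]
wrist_force: [-2.6, -0.6, 8.3]
finger_gap: -0.0001
```

>>> {"fn": "carry_out", "kwargs": {"plan": [{"x": 0, "y": 0, "z": -0.003, "ax": 0, "ay": 0, "az": 0, "hand": 0}, {"x": 0, "y": 0, "z": -0.01, "ax": 0, "ay": 0, "az": 0, "hand": 0}, {"x": 0, "y": 0, "z": -0.025, "ax": 0, "ay": 0, "az": 0, "hand": 0}, {"x": 0, "y": 0, "z": -0.045, "ax": 0, "ay": 0, "az": 0, "hand": 0}, {"x": 0, "y": 0, "z": -0.07, "ax": 0, "ay": 0, "az": 0, "hand": 0}, {"x": 0, "y": 0, "z": -0.095, "ax": 0, "ay": 0, "az": 0, "hand": 0}, {"x": 0, "y": 0, "z": -0.12, "ax": 0, "ay": 0, "az": 0, "hand": 0}, {"x": 0, "y": 0, "z": -0.145, "ax": 0, "ay": 0, "az": 0, "hand": 0}, {"x": 0, "y": 0, "z": -0.165, "ax": 0, "ay": 0, "az": 0, "hand": 0}, {"x": 0, "y": 0, "z": -0.175, "ax": 0, "ay": 0, "az": 0, "hand": 0}, {"x": 0, "y": 0, "z": -0.18, "ax": 0, "ay": 0, "az": 0, "hand": 0}, {"x": 0, "y": 0, "z": -0.18, "ax": 0, "ay": 0, "az": 0, "hand": 0}]}}

```text
clock: 13.72
tcp_pos: [0.5289, 0.0416, 0.2388]
orientation: [0.001, 0.997, 0.082, -0.002]
wrist_force: [0.6, 0.3, 0.4]
finger_gap: -0.0001
```

Run:
```python
from h import *
n,(x0,y0)="side",(205,160)
im=viewer.read_camera(n)[:,:,::-1]
cv2.imwrite("pics/side7.png",cv2.resize(im[y0:y0+120,x0:x0+155],None,fx=5,fy=5,interpolation=cv2.INTER_CUBIC))
print(status.get_state()["wrist_force"],status.get_state()["tcp_pos"],status.get_state()["clock"])
```

```text
[0.25918828 0.32062852 0.05543266] [0.52835803 0.04158496 0.2376261 ] 13.7667
```

View pics/side7.png

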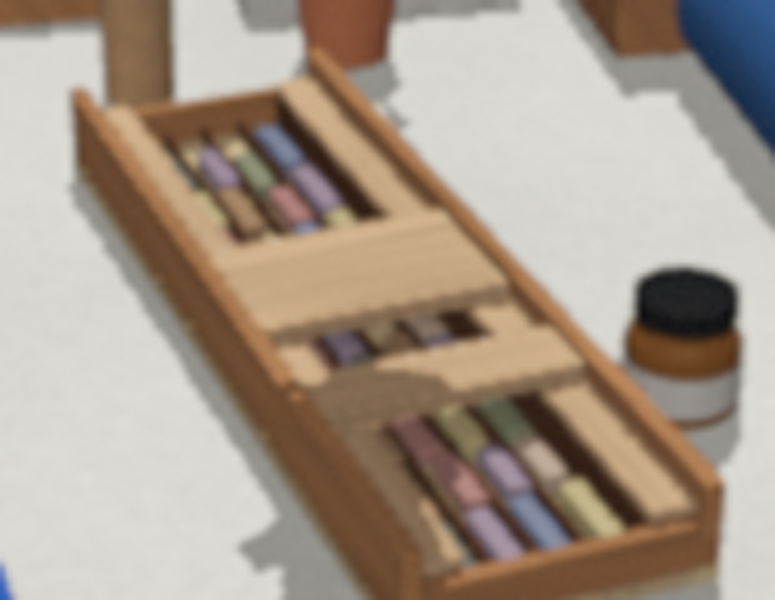

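The picture shows the board (crop 365,270) lying flat on the rails with no gaps under it. The slat (crop 450,375) is where it was and the hand is clear, so I'm handing in.

```bash
python3 -c "
from workcell import env; print(env.hand_in())"
```

```text
the job is handed in; nothing more can be done
None
```

I pushed the wide board about 135 mm along its rails with the shut fingertips until it stopped dead in its notches. The push force rose to 5–8 N there. I then backed off, pressed down on its centre with about 5–8 N, raised the hand clear and handed the job in at about 13.8 s. Handing in gave no verdict.

**Last checks:**
- **Height:** the fingertip met the board's top at 58 mm, not 64 mm, so all the lugs have dropped in.
- **Position:** after the push, before the press, the top view put the board's centre about 2 mm from the tray's middle along the rails. The side view gave about 0 mm, but I clicked one of its corners badly there: one side came out at 68 mm instead of 100 mm. I count the side figure as weak.
- **Surroundings:** in the last side picture the board lies flat, and the slat and everything else in view look unmoved. The can, the bottle and most of the pot and tube were outside that crop, and the arm went nowhere near the can and bottle. The wrist force read near zero once the hand was up.

**Disagreement:** the two cameras differed by 5–10 mm in world y. Their average matched where the finger actually touched the board's edge, so I used the average.

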